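# Slide the dish tray home in the plate imager

### The arm

A 6-joint arm with a two-finger parallel gripper is mounted at the origin on the work surface. World frame = base frame: x ahead of the robot, y to its left, z up, the work surface at z = 0. Lengths are in m, angles in rad, forces in N, time in s.
With the tool pointing down it reaches from about 0.375 to 0.9 m from the base axis. Payload 3.1 kg.
Tool frame: the origin (TCP) lies midway between the tips of the shut fingers; the grasp point (between the pads) lies 19 mm behind it; z points along the fingers, y is the line along which they close (so a half turn about z gives the same grasp; the last joint's range is limited). The gripper opens to 85 mm and grips with 20 to 120 N. Pads are 22 mm wide; open, the fingers measure 114 mm over their backs; the gripper's body (76 mm by 85 mm) begins 54 mm behind the grasp point. The pads swing forward as they close: fully open they stand 13 mm farther back than shut.
Start: joints at [1.016, 0.527, 1.433, -0, 1.181, -0.178], TCP at [0.23, 0.581, 0.231] pointing down, gripper open.
Joint ranges: [-3.08, 3.08], [-0.75, 2.2], [0.22, 2.44], [-1.43, 4.57], [0, 2.65], [-2.85, 2.85]. Speed limits (rad/s): [2.79, 2.79, 3.14, 3.14, 3.14, 3.14].

### API

Orientations are given as a unit quaternion [x, y, z, w].
In Python, from station import manip gives the robot as it stands. The module is installed in compiled form; this text tells all that it offers.
- The arm moves only by the tool apply_moves, never from a script. Its arguments are lists of equal length, an entry for each row: "claw": the gripper's target within -1 to 1 (fully open at 1, half-way at 0, shut at -1); "travel": the shift along the tool's x, y, z scaled (see below), a list of three; "turn": the turn, a rotation vector about the tool's x, y, z scaled (see below), a list of three. In form: {"claw": [claw, ...], "travel": [[dx, dy, dz], ...], "turn": [[rx, ry, rz], ...]}. A call has 1 to 5 rows; each row is the pose to reach, as a shift and turn from the pose commanded when the call began, along the tool's axes at that moment, turning the shorter way round; what a row does not reach only later rows make up. The controller multiplies each number of a shift by 800 mm and each number of a turn by 180 degrees. A row lasts 1/12 s, in which the tool goes at most 41.7 mm and 7.16 degrees, less where a joint would pass 70% of its speed; a pose out of reach is approached as far as the arm can. A call with a number of a shift or a turn outside -1 to 1 is refused whole. A call with a gripper value outside its range is refused whole. The fingers move at their own pace and stop on an object; "newtons" is the grip in N (left out, the last holds). Time passes only in rows, so rows that repeat a pose let the fingers close. It gives the time, the measured TCP pose, the force, the opening and the grip force at its end, in the units of the state.
- manip.sense(): the state, without advancing time (a new reading comes with each control period).
- manip.snapshot(name): name is "scene" or "top"; returns a dict with "pixels" (480x640x3 uint8, red, green, blue), "depth" (480x640 float32, m along the optical axis (not along the pixel's ray), 0 where there is no reading), "intrinsics" (3x3 intrinsics, pixels), "R" (3x3) and "t" (3): a world point X has camera coordinates R X + t. Camera axes: x right, y down, z forward; pixel columns grow to the right and rows downward; lengths in m; the calibration is good to about 2 mm. A picture is of the moment at which its call begins.
- manip.sign_off(): hands the job in; it is judged then, once.
The state is a dict: "t": time; "q": joint angles; "qd": joint speeds; "tau": joint torques, N m; "tcp_pos": TCP position; "tool_rot": TCP orientation; "force": force on the tool from outside, world axes, zero at the start; "ft_torque": the same for the moment, N m; "finger_gap": opening from 0.0 (shut) to 1.0 (fully open); "gripper_force": force on a finger pad.
Only numpy, scipy, OpenCV 4.12 (cv2) and the standard library are available. Lean on these libraries where they do the work, as an engineer would, in place of code of your own. Each camera call takes 0.05 s, during which the arm holds its last target. There are 200 camera calls.

### The job

With the fingertips, slowly push the blue tray with the two pink dishes along its rails towards the imager until you feel it drop into its locating notches, then press the green start button fully down and let go. Only push the tray, never lift it, keep the dishes in their pockets, do not press the button before the tray is home, and leave the grey tray and everything else where it is.

Things in the scene. Friction and masses are not known exactly. Their poses are not given: they have to be found in the camera images.
- deck: White two-lane loading deck of a plate imager, fixed. Origin on the bench top midway between the lanes, z up; trays slide home along +y. Lanes centred on x = -50 and +50 mm, each 88 mm wide between guide walls 12 mm thick, tops at z = 34. Track from y = -155 (open end) to 170 mm; then a console 50 mm high to y = 240 and the imager body 110 mm high to y = 350, both 216 mm wide.
- home_a (a point): Where the tray's origin lies when it is home in the lane at deck x = -50 mm (deck y = 60, z = 16 mm). Each lane's two steel rails, 18 mm wide, 27 mm either side of its centre, have yellow-floored notches 21 mm long, 6 mm deep at deck y = 5 and 115 mm. All four feet drop in together when the tray is within 3 mm of here; square notch walls then stop it.
- home_b (a point): The same for the lane at deck x = +50 mm.
- entry_a (a point): Middle of the open (-y) end of the lane at deck x = -50 mm, at the height of the rail tops (deck z = 22 mm).
- entry_b (a point): The same for the lane at deck x = +50 mm.
- blue_tray: Bright blue tray with two pink dishes, in either lane, 84 (x) x 160 (y) mm, about 0.35 kg, y axis along deck +y. Origin mid-length and mid-width, at the soles of its four 14 x 14 x 8 mm feet (x +-27, y +-55): at deck z = 22 mm on the rails, 16 once dropped home. Starts 45 to 88 mm short of home. Border top at z = 18 mm; 12 mm wide along the sides; may be pressed down on it if slow to drop.
- push_tab (a point): Centre of the rear (-y) face of the blue tray's upright push tab, 60 mm wide in x, 6 mm thick, standing from tray z = 18 to 44 mm. The face is at tray y = -80, flush with the tray's rear edge: a finger held behind it pushes the tray along +y, against a few newtons of friction.
- grey_tray: Grey tray of the same shape and origin, with one amber dish, in the other lane, also short of home. It must stay where it is.
- pink_dish_a: Closed dish with pink medium, 58 mm across, 15 mm tall, origin under its centre; loose in the front (+y) pocket of the blue tray (tray x = 0, y = 32 mm, z = 14 mm).
- pink_dish_b: The same, in the rear pocket of the blue tray (tray x = 0, y = -36 mm, z = 14 mm).
- amber_dish: Closed dish with amber medium, same size, in the front pocket of the grey tray.
- start_top (a point): Centre of the top face of the round green start button (28 mm across) on the console, at deck x = 0, y = 205 mm; pressed straight down.
- start (a joint): Travel of the start button in m: 0 released, 0.006 fully down; a spring, 4 N fully down, brings it back.
- reagent_bottle: Bystander: white bottle with red cap, 48 mm across, 100 mm tall, on the bench beside the deck. Origin under its centre.
- beaker: Bystander: clear open beaker, 56 mm across, 75 mm tall, on the bench beside the deck. Origin under its centre.
- timer: Bystander: flat orange timer, 60 x 60 x 22 mm, on the bench on the robot's side of the deck. Origin under its centre.
- sample_jar: Bystander: small jar with blue cap, 44 mm across, 55 mm tall. Origin under its centre.
- tip_box: Bystander: yellow pipette-tip box, 90 x 120 x 60 mm. Origin under its centre.
- phone: Bystander: black phone lying flat, 75 x 150 x 9 mm. Origin under its centre.
Things that resemble listed ones, but are neither listed nor needed, are in the scene too. Several things have the shape of the blue_tray; the one meant has the colours described above.

How it is judged:
By the outcome, as a careful person would: the job done as asked, in the order asked, and still so for the second after the job is handed in, with the robot touching nothing.
It also fails if it takes over 40 s, if anything falls off the work surface, if the arm or the gripper's body presses on something with over 40 N, if the wrist force passes 120 N, or if a joint passes its speed limit or range.

## Working session

There is one attempt and no reset: what is moved stays moved. The work goes in short steps, Python scripts to look and compute and a tool call to move; the robot and the scene stay as the last step left them, time stands still between calls to the robot, and variables do not carry over. Pictures are saved under pics/ and viewed, at most 10 in all, crops included, and the job is handed in when it is done.

Besides the shell and the picture viewer there is one more tool, called after "Emit:" by a JSON object that holds its "api" and its "payload", one argument or row to a line. apply_moves: Moves the arm, as the interface text tells. Shifts and turns lie within -1 to 1; 1 stands for 800 mm of shift or 180 degrees of turn. Its arguments: {"type":"object","properties":{"claw":{"type":"array","items":{"type":"number"}},"travel":{"type":"array","items":{"type":"array","items":{"type":"number"}}},"turn":{"type":"array","items":{"type":"array","items":{"type":"number"}}},"newtons":{"type":"number"}},"required":["claw","travel","turn"]}

```bash
mkdir -p pics
cat > h.py <<'E'
import numpy as np, cv2
from station import manip
def snap(n,save=None):
    s=manip.snapshot(n)
    if save: cv2.imwrite('pics/'+save+'.png',s['pixels'][:,:,::-1])
    np.savez(''+n+'.npz',**s)
    return s
def load(n): return dict(np.load(''+n+'.npz'))
def ray(s,u,v,z):
    K,R,t=s['intrinsics'],s['R'],s['t']
    d=R.T@np.linalg.solve(K,[u,v,1.]); c=-R.T@t
    return c+d*(z-c[2])/d[2]
def pt(s,u,v):
    K,R,t=s['intrinsics'],s['R'],s['t']
    return R.T@(np.linalg.solve(K,[u,v,1.])*s['depth'][int(v),int(u)]-t)
def proj(s,X):
    p=s['intrinsics']@(s['R']@np.array(X)+s['t']); return p[:2]/p[2]
def cloud(s):
    K,R,t=s['intrinsics'],s['R'],s['t']
    v,u=np.mgrid[:480,:640]; 
    c=np.stack([u,v,np.ones_like(u)],-1)@np.linalg.inv(K).T*s['depth'][...,None]
    return (c-t)@R
E
python3 - <<'E'
from h import *
print(manip.sense())
a=snap('scene','s0');b=snap('top','t0')
for s in(a,b):print(-s['R'].T@s['t'])
E
```

```text
{'t': 0.0, 'q': array([ 1.01550797e+00,  5.28468086e-01,  1.43394075e+00,  3.96706374e-06,
        1.18141975e+00, -1.78508253e-01]), 'qd': array([-1.54177585e-04,  6.66370832e-04, -1.56068608e-03,  8.68553333e-05,
        1.67511691e-03, -5.46470883e-04]), 'tau': array([-9.33704396e-04, -4.42351449e+01, -1.78026670e+01, -1.99870015e-04,
        8.47806805e-03,  2.53084742e-06]), 'tcp_pos': array([0.22953372, 0.58052689, 0.23032024]), 'tool_rot': array([ 1.87278301e-01,  9.82306260e-01, -1.04289820e-03, -4.02749866e-04]), 'force': array([ 0.31267943, -0.14459376, -0.79267939]), 'ft_torque': array([-0.0189826 ,  0.03164425,  0.02635862]), 'gripper_force': 0.0, 'finger_gap': 0.996623556513167}
[ 0.97130721 -0.41379306  0.9893573 ]
[ 0.3164184  -0.00189072  1.37534519]
```

View pics/s0.png

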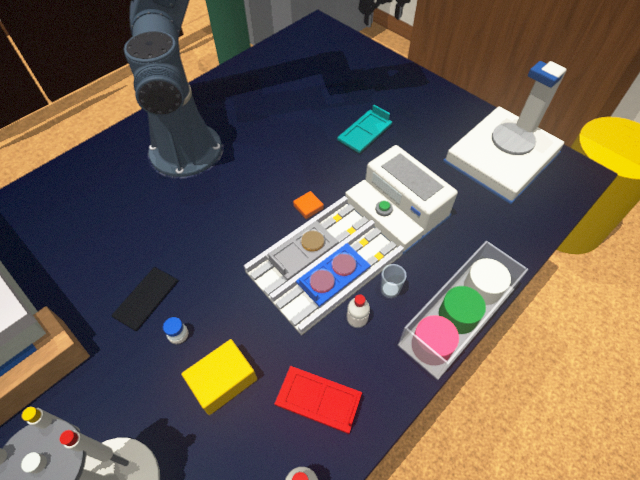

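View pics/t0.png

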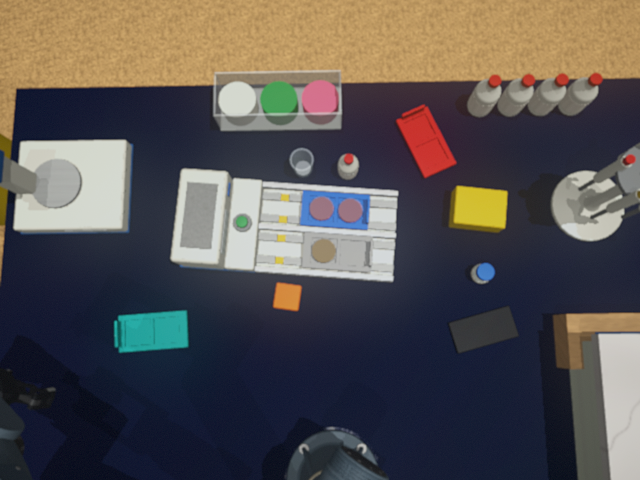

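The scene picture shows the deck in the middle, with the blue tray (two pink dishes) at about (335,275) and the grey tray at about (303,250). In the top picture they are at (335,210) and (337,251), with the button at (242,222). The tray-shaped candidates in the top picture are blue (335,210), grey (337,251), teal (152,331) and red (426,141). Only the first is bright blue with two pink dishes and sits in a lane, which is lane b on the far side. I'll measure it and confirm with a crop.

Run:
```python
from h import *
for n in('top','scene'):
    s=load(n);P=cloud(s);hsv=cv2.cvtColor(s['pixels'],cv2.COLOR_RGB2HSV);H,S,V=[hsv[...,i].astype(int) for i in range(3)]
    reg=(P[...,0]>.35)&(P[...,0]<.8)&(P[...,1]>-.3)&(P[...,1]<.5)
    def rect(m,z,name):
        cs,_=cv2.findContours(m.astype(np.uint8),0,2)
        for c in sorted(cs,key=cv2.contourArea)[::-1][:4]:
            if cv2.contourArea(c)<20: continue
            w=np.array([ray(s,*p,z)[:2] for p in c[:,0]]).astype(np.float32)
            M=cv2.moments(c);ce=(M['m10']/M['m00'],M['m01']/M['m00'])
            print(n,name,np.round(ce,1),'cent',ray(s,*ce,z)[:2].round(4),'rect',[np.round(x,4) for x in cv2.minAreaRect(w)],'zmed',np.median(P[...,2][m]).round(4))
    rect(reg&(abs(H-110)<12)&(S>150)&(V>80),.040,'blue')
    rect(reg&(abs(H-70)<20)&(S>120)&(V>50),.058,'green')
    rect(reg&(abs(H-25)<5)&(S>130)&(V>120)&(P[...,2]<.035),.016,'yellow')
    for z,a,b in((.05,.044,.056),(.11,.104,.116)):
        m=reg&(P[...,2]>a)&(P[...,2]<b)&(S<60); rect(cv2.morphologyEx(m.astype(np.uint8),2,np.ones((3,3)))>0,z,'z%g'%z)
    m=reg&(P[...,2]>.027)&(P[...,2]<.041)&(S<60);rect(m,.034,'walls')
s=load('top');cv2.imwrite('pics/crop.png',cv2.resize(s['pixels'][160:290,160:410,::-1],None,fx=3.2,fy=3.2,interpolation=2))
```

```text
top blue [334.3 209.5] cent [ 0.6122 -0.0109] rect [array([ 0.612, -0.012]), array([0.1557, 0.0816]), np.float64(85.1637)] zmed 0.0383
top green [155.3 318. ] cent [0.3614 0.3996] rect [array([0.3638, 0.4091]), array([0.1647, 0.0271]), np.float64(89.4169)] zmed 0.0154
top green [240.3 220.7] cent [0.5845 0.2087] rect [array([0.5839, 0.2087]), array([0.0175, 0.0215]), np.float64(51.9344)] zmed 0.0154
top yellow [284.6 197.2] cent [0.6495 0.1087] rect [array([0.6488, 0.109 ]), array([0.017 , 0.0124]), np.float64(89.1772)] zmed 0.0138
top yellow [280.9 237.8] cent [0.5501 0.1176] rect [array([0.5508, 0.1173]), array([0.0145, 0.0121]), np.float64(89.2634)] zmed 0.0138
top yellow [282.7 219. ] cent [0.5957 0.1132] rect [array([0.5958, 0.1133]), array([0.0166, 0.0125]), np.float64(79.6017)] zmed 0.0138
top yellow [279.1 260.1] cent [0.4963 0.1218] rect [array([0.4954, 0.122 ]), array([0.0144, 0.012 ]), np.float64(89.2973)] zmed 0.0138
top z0.05 [243.  223.8] cent [0.5786 0.2036] rect [array([0.5815, 0.2045]), array([0.0724, 0.2138]), np.float64(85.113)] zmed 0.0487
top z0.05 [121.5 192.7] 
[... 2259 characters left out ...]
204)] zmed 0.0502
scene z0.11 [412.8 178.8] cent [0.5943 0.2884] rect [array([0.5894, 0.2893]), array([0.1109, 0.2155]), np.float64(85.0327)] zmed 0.1111
scene walls [323.9 245.5] cent [0.5398 0.0274] rect [array([0.5712, 0.0908]), array([0.4976, 0.2195]), np.float64(85.0941)] zmed 0.0352
scene walls [481.  174.8] cent [0.6856 0.4896] rect [array([0.6804, 0.4898]), array([0.2186, 0.0207]), np.float64(1.0585)] zmed 0.0352
scene walls [393.8 276.3] cent [0.717  0.0803] rect [array([0.7166, 0.0793]), array([0.0384, 0.017 ]), np.float64(31.2883)] zmed 0.0352
scene walls [357.  320.4] cent [ 0.73   -0.0626] rect [array([ 0.7289, -0.0591]), array([0.0446, 0.0195]), np.float64(38.1192)] zmed 0.0352
```

View pics/crop.png

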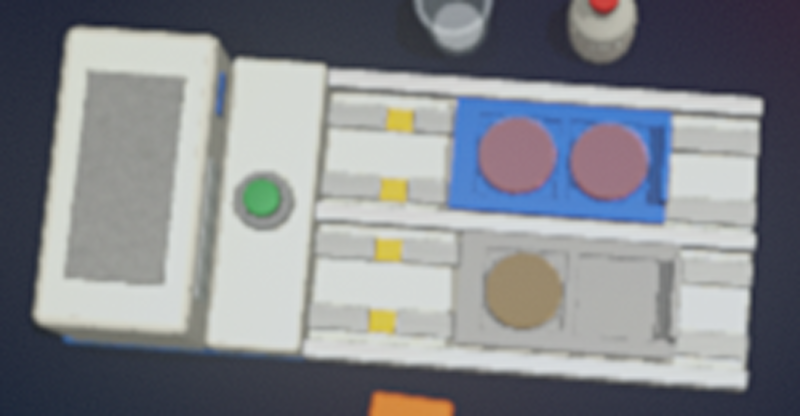

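The crop confirms it: the blue tray with two pink dishes is in lane b, with its dark push tab at the right end (655,165). The deck pose comes from the notches: origin about (0.5625, 0.0007), yaw -4.9°. The tray is about 69 mm short of home.

```bash
cat >> h.py <<'E'
from scipy.spatial.transform import Rotation as Ro
O=np.array([.5625,.0007]);th=np.radians(-4.9)
EX=np.array([np.cos(th),np.sin(th)]);EY=np.array([-np.sin(th),np.cos(th)])
def deck(x,y,z): return np.r_[O+x*EX+y*EY,z]
def goal(x,y,z):
    st=manip.sense();Rt=Ro.from_quat(st['tool_rot'])
    yt=np.r_[EX,0];zt=np.array([0,0,-1.]);T=Ro.from_matrix(np.stack([np.cross(yt,zt),yt,zt],1))
    print('travel',(Rt.inv().apply(deck(x,y,z)-st['tcp_pos'])/.8).round(4),'turn',((Rt.inv()*T).as_rotvec()/np.pi).round(4))
def where():
    st=manip.sense();d=st['tcp_pos'][:2]-O
    print('deck',(d@EX).round(4),(d@EY).round(4),st['tcp_pos'][2].round(4),'F',st['force'].round(2),'t',st['t'],'q',st['q'].round(2))
E
python3 -c "
from h import *
where();goal(.05,-.127,.2)"
```

```text
deck -0.3812 0.5493 0.2304 F [-0.37 -0.18  0.56] t 0.1 q [ 1.02  0.53  1.43 -0.    1.18 -0.18]
travel [-0.7591 -0.6549  0.039 ] turn [-6.000e-04  3.000e-04  4.073e-01]
```

Emit:
{"api": "apply_moves", "payload": {
  "claw": [-1,-1,-1,-1,-1],
  "travel": [
    [-0.759,-0.655,0.0],
    [-0.759,-0.655,0.0],
    [-0.759,-0.655,0.0],
    [-0.759,-0.655,0.0],
    [-0.759,-0.655,0.0]
  ],
  "turn": [
    [0,0,0],
    [0,0,0],
    [0,0,0],
    [0,0,0],
    [0,0,0]
  ]
}}

```text
t: 0.52
tcp_pos: [0.3266, 0.3947, 0.231]
tool_rot: [0.187, 0.982, -0.0, -0.0]
force: [2.1, -0.2, -0.6]
finger_gap: 0.299
gripper_force: 0.0
```

Emit:
{"api": "apply_moves", "payload": {
  "claw": [-1,-1,-1,-1,-1],
  "travel": [
    [-0.562,-0.485,0.0],
    [-0.562,-0.485,0.0],
    [-0.562,-0.485,0.0],
    [-0.562,-0.485,0.0],
    [-0.562,-0.485,0.0]
  ],
  "turn": [
    [0,0,0],
    [0,0,0],
    [0,0,0],
    [0,0,0],
    [0,0,0]
  ]
}}

```text
t: 0.93
tcp_pos: [0.4233, 0.21, 0.2312]
tool_rot: [0.187, 0.982, -0.0, -0.0]
force: [0.7, 1.3, -0.5]
finger_gap: -0.002
gripper_force: 0.0
```

Emit:
{"api": "apply_moves", "payload": {
  "claw": [-1,-1,-1,-1,-1],
  "travel": [
    [-0.365,-0.315,0.0],
    [-0.365,-0.315,0.0],
    [-0.365,-0.315,0.0],
    [-0.365,-0.315,0.0],
    [-0.365,-0.315,0.0]
  ],
  "turn": [
    [0,0,0.4],
    [0,0,0.4],
    [0,0,0.4],
    [0,0,0.4],
    [0,0,0.4]
  ]
}}

```text
t: 1.35
tcp_pos: [0.5199, 0.0253, 0.2311]
tool_rot: [0.483, 0.876, -0.0, -0.0]
force: [0.7, -0.6, -0.1]
finger_gap: 0.003
gripper_force: 0.0
```

```bash
python3 -c "
from h import *
where();goal(.05,-.127,.2)"
```

```text
deck -0.0445 0.0209 0.2311 F [ 0.73 -0.58 -0.09] t 1.35 q [-0.17  0.39  1.69  0.    1.06 -0.73]
travel [-0.2187 -0.0173  0.0387] turn [-2.000e-04 -1.000e-04  2.062e-01]
```

Emit:
{"api": "apply_moves", "payload": {
  "claw": [-1,-1,-1,-1,-1],
  "travel": [
    [-0.2187,-0.0173,0.0387],
    [-0.2187,-0.0173,0.0387],
    [-0.2187,-0.0173,0.0387],
    [-0.2187,-0.0173,0.0387],
    [-0.2187,-0.0173,0.0387]
  ],
  "turn": [
    [0,0,0.206],
    [0,0,0.206],
    [0,0,0.206],
    [0,0,0.206],
    [0,0,0.206]
  ]
}}

```text
t: 1.77
tcp_pos: [0.6048, -0.1336, 0.1989]
tool_rot: [0.73, 0.683, -0.0, 0.002]
force: [-0.1, -0.5, 0.8]
finger_gap: -0.003
gripper_force: 0.0
```

```bash
python3 -c "
from h import *
where();goal(.05,-.127,.046)"
```

```text
deck 0.0536 -0.1302 0.1989 F [-0.1  -0.47  0.85] t 1.7667 q [-0.4   0.56  1.48 -0.    1.1  -0.33]
travel [ 0.0046 -0.0048  0.1911] turn [0.0007 0.0008 0.0061]
```

Emit:
{"api": "apply_moves", "payload": {
  "claw": [-1,-1,-1,-1,-1],
  "travel": [
    [0.0,0.0,0.04],
    [0.0,0.0,0.08],
    [0.0,0.0,0.12],
    [0.0,0.0,0.15],
    [0.0,0.0,0.15]
  ],
  "turn": [
    [0,0,0],
    [0,0,0],
    [0,0,0],
    [0,0,0],
    [0,0,0]
  ]
}}

```text
t: 2.18
tcp_pos: [0.598, -0.126, 0.0747]
tool_rot: [0.727, 0.687, -0.002, -0.005]
force: [-0.7, 0.1, -1.2]
finger_gap: 0.0
gripper_force: 0.0
```

```bash
python3 -c "
from h import *
where();goal(.05,-.127,.046);snap('scene','s1');snap('top')
import cv2
im=cv2.imread('pics/s1.png')[160:350,220:470];cv2.imwrite('pics/s1c.png',cv2.resize(im,None,fx=3,fy=3))"
```

```text
deck 0.0462 -0.1232 0.0747 F [-0.71  0.09 -1.24] t 2.1833 q [-0.39  0.72  1.58 -0.    0.86 -0.33]
travel [-0.005   0.005   0.0358] turn [-0.0036 -0.0012  0.0093]
```

View pics/s1c.png

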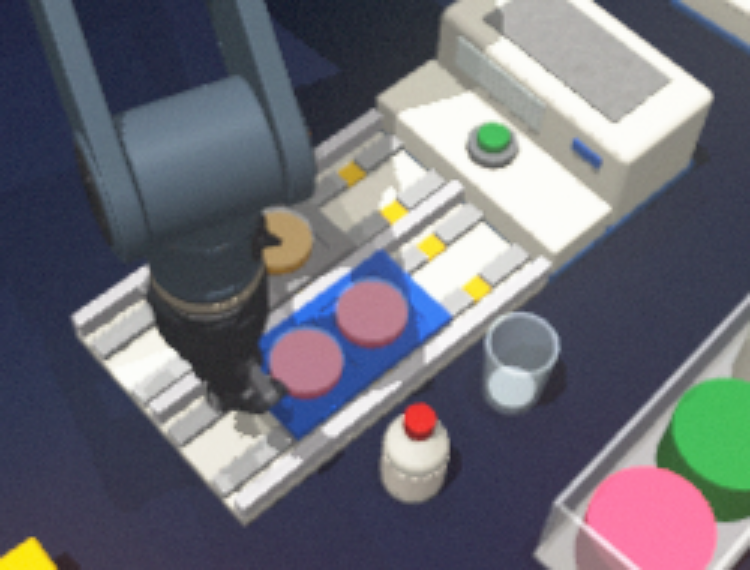

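The picture shows the shut fingers standing behind the blue tray at (245,385), with the tray undisturbed. I'll lower to pushing height and line up.

Emit:
{"api": "apply_moves", "payload": {
  "claw": [-1,-1,-1,-1,-1],
  "travel": [
    [-0.003,0.0,0.02],
    [-0.003,0.0,0.033],
    [-0.003,0.0,0.033],
    [-0.003,0.0,0.033],
    [-0.003,0.0,0.033]
  ],
  "turn": [
    [0,0,0],
    [0,0,0],
    [0,0,0],
    [0,0,0],
    [0,0,0]
  ]
}}

```text
t: 2.7
tcp_pos: [0.6028, -0.1301, 0.0552]
tool_rot: [0.727, 0.687, 0.0, 0.001]
force: [-0.2, -0.2, 0.4]
finger_gap: -0.002
gripper_force: 0.0
```

```bash
python3 -c "
from h import *
where();goal(.05,-.127,.046)"
```

```text
deck 0.0514 -0.1268 0.0552 F [-0.23 -0.21  0.35] t 2.7 q [-0.39  0.75  1.58 -0.    0.81 -0.34]
travel [-0.0002 -0.0017  0.0115] turn [0.0006 0.0002 0.0094]
```

Emit:
{"api": "apply_moves", "payload": {
  "claw": [-1,-1,-1],
  "travel": [
    [0.0,-0.0015,0.011],
    [0.0,-0.0015,0.011],
    [0.0,-0.0015,0.011]
  ],
  "turn": [
    [0,0,0.009],
    [0,0,0.009],
    [0,0,0.009]
  ]
}}

```text
t: 2.95
tcp_pos: [0.601, -0.1298, 0.0457]
tool_rot: [0.736, 0.677, 0.0, 0.0]
force: [0.5, 0.5, -0.4]
finger_gap: -0.0
gripper_force: 0.0
```

Emit:
{"api": "apply_moves", "payload": {
  "claw": [-1,-1,-1,-1,-1],
  "travel": [
    [0.006,0,0],
    [0.012,0,0],
    [0.018,0,0],
    [0.022,0,0],
    [0.024,0,0]
  ],
  "turn": [
    [0,0,0],
    [0,0,0],
    [0,0,0],
    [0,0,0],
    [0,0,0]
  ]
}}

```text
t: 3.37
tcp_pos: [0.6026, -0.1098, 0.0453]
tool_rot: [0.736, 0.677, 0.0, -0.0]
force: [-0.2, -0.4, -0.2]
finger_gap: 0.004
gripper_force: 0.0
```

```bash
python3 -c "
from h import *
where();goal(.05,-.090,.046)"
```

```text
deck 0.0493 -0.1066 0.0453 F [-0.19 -0.38 -0.23] t 3.3667 q [-0.36  0.76  1.59  0.    0.79 -0.28]
travel [ 0.0208  0.0009 -0.0009] turn [-0.     -0.      0.0007]
```

Emit:
{"api": "apply_moves", "payload": {
  "claw": [-1,-1,-1,-1,-1],
  "travel": [
    [0.0025,0,0],
    [0.005,0,0],
    [0.0075,0,0],
    [0.01,0,0],
    [0.0125,0,0]
  ],
  "turn": [
    [0,0,0],
    [0,0,0],
    [0,0,0],
    [0,0,0],
    [0,0,0]
  ]
}}

```text
t: 3.78
tcp_pos: [0.6035, -0.1011, 0.0451]
tool_rot: [0.736, 0.677, -0.0, 0.0]
force: [-0.2, -1.7, -0.5]
finger_gap: 0.001
gripper_force: 1.0
```

Emit:
{"api": "apply_moves", "payload": {
  "claw": [-1,-1,-1,-1,-1],
  "travel": [
    [0.0025,0,0],
    [0.005,0,0],
    [0.0075,0,0],
    [0.01,0,0],
    [0.0125,0,0]
  ],
  "turn": [
    [0,0,0],
    [0,0,0],
    [0,0,0],
    [0,0,0],
    [0,0,0]
  ]
}}

```text
t: 4.2
tcp_pos: [0.6042, -0.0907, 0.0451]
tool_rot: [0.736, 0.677, -0.0, 0.0]
force: [0.1, -1.8, -0.5]
finger_gap: 0.005
gripper_force: 1.0
```

Emit:
{"api": "apply_moves", "payload": {
  "claw": [-1,-1,-1,-1,-1],
  "travel": [
    [0.0025,0,0],
    [0.005,0,0],
    [0.0075,0,0],
    [0.01,0,0],
    [0.0125,0,0]
  ],
  "turn": [
    [0,0,0],
    [0,0,0],
    [0,0,0],
    [0,0,0],
    [0,0,0]
  ]
}}

```text
t: 4.62
tcp_pos: [0.6051, -0.0806, 0.0451]
tool_rot: [0.736, 0.677, -0.0, -0.0]
force: [1.2, -2.1, -0.7]
finger_gap: 0.001
gripper_force: 0.9
```

```bash
python3 -c "
from h import *
where();goal(.05,-.031,.046)"
```

```text
deck 0.0493 -0.0773 0.0451 F [ 1.24 -2.08 -0.66] t 4.6167 q [-0.32  0.76  1.6  -0.    0.78 -0.23]
travel [ 0.0579  0.0009 -0.0011] turn [-0.      0.      0.0004]
```

Emit:
{"api": "apply_moves", "payload": {
  "claw": [-1,-1,-1,-1,-1],
  "travel": [
    [0.0025,0,0],
    [0.005,0,0],
    [0.0075,0,0],
    [0.01,0,0],
    [0.0125,0,0]
  ],
  "turn": [
    [0,0,0],
    [0,0,0],
    [0,0,0],
    [0,0,0],
    [0,0,0]
  ]
}}

```text
t: 5.03
tcp_pos: [0.6059, -0.0706, 0.0451]
tool_rot: [0.736, 0.677, -0.0, -0.0]
force: [-1.0, -1.9, -0.8]
finger_gap: -0.0
gripper_force: 0.9
```

Emit:
{"api": "apply_moves", "payload": {
  "claw": [-1,-1,-1,-1,-1],
  "travel": [
    [0.0025,0,0],
    [0.005,0,0],
    [0.0075,0,0],
    [0.01,0,0],
    [0.0125,0,0]
  ],
  "turn": [
    [0,0,0],
    [0,0,0],
    [0,0,0],
    [0,0,0],
    [0,0,0]
  ]
}}

```text
t: 5.45
tcp_pos: [0.6068, -0.0607, 0.0451]
tool_rot: [0.736, 0.677, 0.0, -0.0]
force: [0.2, -1.6, -1.6]
finger_gap: 0.005
gripper_force: 0.9
```

Emit:
{"api": "apply_moves", "payload": {
  "claw": [-1,-1,-1,-1,-1],
  "travel": [
    [0.0025,0,0],
    [0.005,0,0],
    [0.0075,0,0],
    [0.01,0,0],
    [0.0125,0,0]
  ],
  "turn": [
    [0,0,0],
    [0,0,0],
    [0,0,0],
    [0,0,0],
    [0,0,0]
  ]
}}

```text
t: 5.87
tcp_pos: [0.6076, -0.0507, 0.0451]
tool_rot: [0.736, 0.677, -0.0, -0.0]
force: [1.0, -1.7, -0.9]
finger_gap: 0.003
gripper_force: 0.9
```

```bash
python3 -c "
from h import *
where();s=snap('top')
hsv=cv2.cvtColor(s['pixels'],cv2.COLOR_RGB2HSV);H,S,V=[hsv[...,i].astype(int) for i in range(3)];P=cloud(s)
m=(abs(H-110)<12)&(S>150)&(V>80)&(P[...,0]>.55)&(P[...,0]<.7)&(P[...,1]<.13)&(P[...,1]>-.12)
w=np.array([ray(s,u,v,.04)[:2] for v,u in np.argwhere(m)])-O
print('y range',np.percentile(w@EY,[1,99]),'zmed',np.median(P[...,2][m]))"
```

```text
deck 0.0493 -0.0474 0.0451 F [ 0.96 -1.73 -0.86] t 5.8667 q [-0.27  0.76  1.6  -0.    0.78 -0.18]
y range [0.04660338 0.11995253] zmed 0.038862783706081545
```

Emit:
{"api": "apply_moves", "payload": {
  "claw": [-1,-1,-1,-1,-1],
  "travel": [
    [0.002,0,0],
    [0.004,0,0],
    [0.006,0,0],
    [0.008,0,0],
    [0.01,0,0]
  ],
  "turn": [
    [0,0,0],
    [0,0,0],
    [0,0,0],
    [0,0,0],
    [0,0,0]
  ]
}}

```text
t: 6.33
tcp_pos: [0.6083, -0.0428, 0.0452]
tool_rot: [0.736, 0.677, 0.0, 0.0]
force: [0.2, -2.0, -1.3]
finger_gap: -0.002
gripper_force: 0.9
```

Emit:
{"api": "apply_moves", "payload": {
  "claw": [-1,-1,-1,-1,-1],
  "travel": [
    [0.001,0,0],
    [0.002,0,0],
    [0.003,0,0],
    [0.004,0,0],
    [0.005,0,0]
  ],
  "turn": [
    [0,0,0],
    [0,0,0],
    [0,0,0],
    [0,0,0],
    [0,0,0]
  ]
}}

```text
t: 6.75
tcp_pos: [0.6086, -0.0389, 0.0451]
tool_rot: [0.736, 0.677, -0.0, -0.0]
force: [1.0, -2.0, -1.8]
finger_gap: 0.002
gripper_force: 0.9
```

```bash
python3 -c "
from h import *
where()"
```

```text
deck 0.0493 -0.0355 0.0451 F [ 1.04 -1.98 -1.85] t 6.75 q [-0.25  0.76  1.6  -0.    0.78 -0.16]
```

Emit:
{"api": "apply_moves", "payload": {
  "claw": [-1,-1,-1,-1,-1],
  "travel": [
    [0.0006,0,0],
    [0.0012,0,0],
    [0.0018,0,0],
    [0.0024,0,0],
    [0.003,0,0]
  ],
  "turn": [
    [0,0,0],
    [0,0,0],
    [0,0,0],
    [0,0,0],
    [0,0,0]
  ]
}}

```text
t: 7.17
tcp_pos: [0.6089, -0.0367, 0.0452]
tool_rot: [0.736, 0.677, 0.0, 0.0]
force: [0.2, -1.5, 0.1]
finger_gap: 0.001
gripper_force: 1.1
```

Emit:
{"api": "apply_moves", "payload": {
  "claw": [-1,-1,-1,-1,-1],
  "travel": [
    [0.0006,0,0],
    [0.0012,0,0],
    [0.0018,0,0],
    [0.0024,0,0],
    [0.003,0,0]
  ],
  "turn": [
    [0,0,0],
    [0,0,0],
    [0,0,0],
    [0,0,0],
    [0,0,0]
  ]
}}

```text
t: 7.58
tcp_pos: [0.6091, -0.0342, 0.0452]
tool_rot: [0.736, 0.677, 0.0, 0.0]
force: [-0.5, -2.1, 0.3]
finger_gap: 0.001
gripper_force: 1.2
```

```bash
cat > chk.py <<'E'
from h import *
where()
for n in('scene','top'):
    s=snap(n);hsv=cv2.cvtColor(s['pixels'],cv2.COLOR_RGB2HSV);H,S,V=[hsv[...,i].astype(int) for i in range(3)];P=cloud(s)
    m=(abs(H-110)<12)&(S>150)&(V>80)&(P[...,0]>.55)&(P[...,0]<.7)&(P[...,1]<.16)&(P[...,1]>-.12)
    d=(P[...,:2]-O)@EY
    w=np.array([ray(s,u,v,.036)[:2] for v,u in np.argwhere(m)])-O
    dx=(P[...,:2]-O)@EX
    f=(dx>.02)&(dx<.08)&(d>.118)&(d<.134)&m;r=(dx>.0)&(dx<.1)&(d<.1)&m
    print(n,'y range',np.percentile(w@EY,[1,99]),'z front',np.median(P[...,2][f]),'z rest',np.median(P[...,2][r]))
E
python3 chk.py
```

```text
deck 0.0494 -0.0308 0.0452 F [-0.54 -2.14  0.29] t 7.5833 q [-0.24  0.76  1.6  -0.    0.78 -0.15]
scene y range [-0.0208486   0.13515476] z front 0.034645972296278464 z rest 0.03440766181026174
top y range [0.06852122 0.13719735] z front 0.033613152827250505 z rest 0.03187186257514408
```

The tray border has come down about 6 mm in both views, so it appears to have dropped. I'll back off, rise and check with a clear view.

Emit:
{"api": "apply_moves", "payload": {
  "claw": [-1,-1,-1,-1,-1],
  "travel": [
    [-0.006,0,0],
    [-0.015,0,0],
    [-0.03,0,0],
    [-0.04,0,0],
    [-0.04,0,0]
  ],
  "turn": [
    [0,0,0],
    [0,0,0],
    [0,0,0],
    [0,0,0],
    [0,0,0]
  ]
}}

```text
t: 8.1
tcp_pos: [0.6065, -0.0684, 0.0452]
tool_rot: [0.737, 0.676, 0.0, 0.0]
force: [-0.2, -0.0, 0.5]
finger_gap: -0.0
gripper_force: 0.0
```

Emit:
{"api": "apply_moves", "payload": {
  "claw": [-1,-1,-1,-1,-1],
  "travel": [
    [0,0,-0.04],
    [0,0,-0.08],
    [0,0,-0.12],
    [0,0,-0.15],
    [0,0,-0.15]
  ],
  "turn": [
    [0,0,0],
    [0,0,0],
    [0,0,0],
    [0,0,0],
    [0,0,0]
  ]
}}

```text
t: 8.52
tcp_pos: [0.6098, -0.0672, 0.1709]
tool_rot: [0.736, 0.677, 0.003, 0.005]
force: [0.3, -0.9, 0.4]
finger_gap: -0.002
gripper_force: 0.0
```

```bash
python3 chk.py
python3 - <<'E'
from h import *
goal(0,.205,.16)
s=load('scene');P=cloud(s);dx=(P[...,:2]-O)@EX;d=(P[...,:2]-O)@EY
for nm,a,b in(('border in',.010,.018),('border out',.082,.090),('wall out',.097,.104),('wall mid',-.004,.004)):
    for y0,y1 in((-.015,.03),(.03,.08),(.09,.13)):
        m=(dx>a)&(dx<b)&(d>y0)&(d<y1)&(P[...,2]>.01)&(P[...,2]<.07);print(nm,y0,np.median(P[...,2][m]).round(4),m.sum())
g=(abs(dx)<.008)&(abs(d-.205)<.008);print('button z',np.percentile(P[...,2][g],[50,90]))
im=s['pixels'][160:350,220:470,::-1];cv2.imwrite('pics/s2c.png',cv2.resize(im,None,fx=3,fy=3))
E
```

```text
deck 0.053 -0.0636 0.1709 F [ 0.26 -0.89  0.44] t 8.5167 q [-0.29  0.58  1.53  0.    1.02 -0.21]
scene y range [-0.02269749  0.1349429 ] z front 0.03450255931543028 z rest 0.03438017671337993
top y range [0.04558442 0.13662323] z front 0.0323111712013086 z rest 0.03199256397647698
travel [ 0.3351 -0.062   0.0076] turn [0.0008 0.0001 0.0002]
border in -0.015 0.0352 31
border in 0.03 0.0344 53
border in 0.09 0.0351 42
border out -0.015 0.0346 66
border out 0.03 0.0337 72
border out 0.09 0.0342 53
wall out -0.015 0.0345 53
wall out 0.03 0.0352 54
wall out 0.09 0.0341 38
wall mid -0.015 0.0347 18
wall mid 0.03 0.0347 31
wall mid 0.09 0.0345 46
button z [0.07218525 0.07477552]
```

View pics/s2c.png

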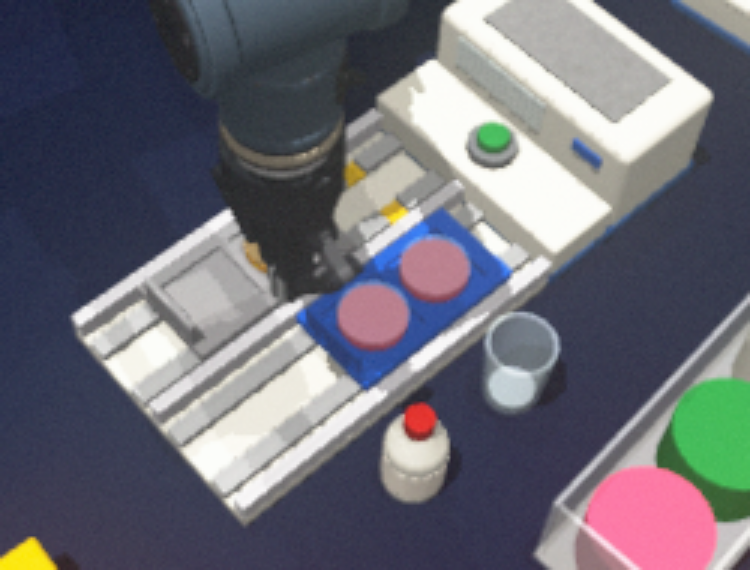

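The picture shows the tray forward in the notches, its border flush with the wall tops (z≈34–35 mm all round), and both pink dishes in their pockets at (435,268) and (373,315). The grey tray hasn't moved. Next is the button at (493,138).

Emit:
{"api": "apply_moves", "payload": {
  "claw": [-1,-1,-1,-1,-1],
  "travel": [
    [0.335,-0.062,0.0],
    [0.335,-0.062,0.0],
    [0.335,-0.062,0.0],
    [0.335,-0.062,0.0],
    [0.335,-0.062,0.0]
  ],
  "turn": [
    [0,0,0],
    [0,0,0],
    [0,0,0],
    [0,0,0],
    [0,0,0]
  ]
}}

```text
t: 9.03
tcp_pos: [0.5838, 0.1427, 0.1629]
tool_rot: [0.737, 0.676, -0.002, -0.002]
force: [0.7, 0.2, 0.4]
finger_gap: -0.001
gripper_force: 0.0
```

```bash
python3 -c "
from h import *
where();goal(0,.205,.11)"
```

```text
deck 0.0091 0.1433 0.1629 F [0.75 0.19 0.36] t 9.0333 q [0.05 0.58 1.56 0.   1.01 0.14]
travel [ 0.0772 -0.0111  0.0662] turn [-0.0014  0.0001  0.    ]
```

Emit:
{"api": "apply_moves", "payload": {
  "claw": [-1,-1,-1,-1,-1],
  "travel": [
    [0.077,-0.011,0.0],
    [0.077,-0.011,0.02],
    [0.077,-0.011,0.05],
    [0.077,-0.011,0.066],
    [0.077,-0.011,0.066]
  ],
  "turn": [
    [0,0,0],
    [0,0,0],
    [0,0,0],
    [0,0,0],
    [0,0,0]
  ]
}}

```text
t: 9.45
tcp_pos: [0.578, 0.2035, 0.1072]
tool_rot: [0.736, 0.677, -0.005, -0.003]
force: [-0.5, 0.0, 0.5]
finger_gap: 0.002
gripper_force: 0.0
```

```bash
python3 -c "
from h import *
where();goal(0,.205,.09)"
```

```text
deck -0.0019 0.2034 0.1072 F [-0.46  0.04  0.54] t 9.45 q [0.16 0.67 1.56 0.   0.92 0.24]
travel [0.0021 0.0026 0.0215] turn [-0.0034  0.0008  0.0008]
```

Emit:
{"api": "apply_moves", "payload": {
  "claw": [-1,-1,-1,-1,-1],
  "travel": [
    [0.001,0.001,0.01],
    [0.001,0.001,0.02],
    [0.001,0.001,0.025],
    [0.001,0.001,0.025],
    [0.001,0.001,0.025]
  ],
  "turn": [
    [0,0,0],
    [0,0,0],
    [0,0,0],
    [0,0,0],
    [0,0,0]
  ]
}}

```text
t: 9.87
tcp_pos: [0.5832, 0.2037, 0.0924]
tool_rot: [0.737, 0.676, 0.0, 0.0]
force: [0.2, -0.4, 0.8]
finger_gap: -0.0
gripper_force: 0.0
```

Emit:
{"api": "apply_moves", "payload": {
  "claw": [-1,-1,-1,-1,-1],
  "travel": [
    [0,0,0.0025],
    [0,0,0.005],
    [0,0,0.0075],
    [0,0,0.01],
    [0,0,0.01]
  ],
  "turn": [
    [0,0,0],
    [0,0,0],
    [0,0,0],
    [0,0,0],
    [0,0,0]
  ]
}}

```text
t: 10.28
tcp_pos: [0.5828, 0.2041, 0.084]
tool_rot: [0.736, 0.677, -0.0, -0.0]
force: [0.7, 0.0, 0.3]
finger_gap: -0.004
gripper_force: 0.0
```

```bash
python3 -c "
from h import *
where()"
```

```text
deck 0.0028 0.2044 0.084 F [0.69 0.03 0.27] t 10.2833 q [ 0.16  0.71  1.57 -0.    0.87  0.24]
```

Emit:
{"api": "apply_moves", "payload": {
  "claw": [-1,-1,-1,-1,-1],
  "travel": [
    [0,-0.003,0.002],
    [0,-0.003,0.004],
    [0,-0.003,0.006],
    [0,-0.003,0.008],
    [0,-0.003,0.01]
  ],
  "turn": [
    [0,0,0],
    [0,0,0],
    [0,0,0],
    [0,0,0],
    [0,0,0]
  ]
}}

```text
t: 10.7
tcp_pos: [0.5807, 0.2044, 0.0762]
tool_rot: [0.736, 0.677, 0.0, 0.0]
force: [0.0, 1.1, -0.1]
finger_gap: 0.003
gripper_force: 0.0
```

Emit:
{"api": "apply_moves", "payload": {
  "claw": [-1,-1,-1,-1,-1],
  "travel": [
    [0,0,0.001],
    [0,0,0.002],
    [0,0,0.003],
    [0,0,0.004],
    [0,0,0.005]
  ],
  "turn": [
    [0,0,0],
    [0,0,0],
    [0,0,0],
    [0,0,0],
    [0,0,0]
  ]
}}

```text
t: 11.12
tcp_pos: [0.5807, 0.2043, 0.0723]
tool_rot: [0.736, 0.677, 0.0, 0.0]
force: [0.6, -0.3, -0.3]
finger_gap: 0.001
gripper_force: 0.0
```

Emit:
{"api": "apply_moves", "payload": {
  "claw": [-1,-1,-1,-1,-1],
  "travel": [
    [0,0,0.001],
    [0,0,0.002],
    [0,0,0.003],
    [0,0,0.004],
    [0,0,0.005]
  ],
  "turn": [
    [0,0,0],
    [0,0,0],
    [0,0,0],
    [0,0,0],
    [0,0,0]
  ]
}}

```text
t: 11.53
tcp_pos: [0.5808, 0.2043, 0.0685]
tool_rot: [0.736, 0.677, 0.0, 0.0]
force: [-0.4, -1.1, 3.0]
finger_gap: 0.001
gripper_force: 1.3
```

Emit:
{"api": "apply_moves", "payload": {
  "claw": [-1,-1,-1,-1,-1],
  "travel": [
    [0,0,0.001],
    [0,0,0.002],
    [0,0,0.003],
    [0,0,0.004],
    [0,0,0.005]
  ],
  "turn": [
    [0,0,0],
    [0,0,0],
    [0,0,0],
    [0,0,0],
    [0,0,0]
  ]
}}

```text
t: 11.95
tcp_pos: [0.5808, 0.2043, 0.0658]
tool_rot: [0.736, 0.677, 0.0, 0.0]
force: [-4.1, -1.0, 17.1]
finger_gap: 0.001
gripper_force: 8.3
```

17 N against a 4 N spring after about 6 mm of travel means the button is fully down. I'll let go and rise.

Emit:
{"api": "apply_moves", "payload": {
  "claw": [-1,-1,-1,-1,-1],
  "travel": [
    [0,0,-0.01],
    [0,0,-0.03],
    [0,0,-0.06],
    [0,0,-0.09],
    [0,0,-0.12]
  ],
  "turn": [
    [0,0,0],
    [0,0,0],
    [0,0,0],
    [0,0,0],
    [0,0,0]
  ]
}}

```text
t: 12.37
tcp_pos: [0.5803, 0.2043, 0.1606]
tool_rot: [0.736, 0.677, -0.0, -0.0]
force: [-0.3, -0.2, 0.9]
finger_gap: 0.0
gripper_force: 0.0
```

Emit:
{"api": "apply_moves", "payload": {
  "claw": [-1,-1,-1,-1,-1],
  "travel": [
    [0,-0.05,-0.03],
    [0,-0.1,-0.03],
    [0,-0.15,-0.03],
    [0,-0.15,-0.03],
    [0,-0.15,-0.03]
  ],
  "turn": [
    [0,0,0],
    [0,0,0],
    [0,0,0],
    [0,0,0],
    [0,0,0]
  ]
}}

```text
t: 12.78
tcp_pos: [0.4571, 0.2144, 0.184]
tool_rot: [0.736, 0.677, -0.002, -0.001]
force: [1.2, 0.1, 0.4]
finger_gap: 0.003
gripper_force: 0.0
```

```bash
python3 chk.py
python3 - <<'E'
from h import *
s=load('scene');P=cloud(s);dx=(P[...,:2]-O)@EX;d=(P[...,:2]-O)@EY
g=(abs(dx)<.008)&(abs(d-.205)<.008);print('button z',np.percentile(P[...,2][g],[50,90]))
im=s['pixels'][160:350,220:470,::-1];cv2.imwrite('pics/s3c.png',cv2.resize(im,None,fx=3,fy=3))
E
```

```text
deck -0.1232 0.2039 0.184 F [1.18 0.11 0.4 ] t 12.7833 q [0.22 0.44 1.78 0.   0.93 0.3 ]
scene y range [-0.02264431  0.13512692] z front 0.0344562265571824 z rest 0.03453405570809552
top y range [-0.01517293  0.13727604] z front 0.03204912299615938 z rest 0.03193505605666248
button z [0.07156252 0.0746121 ]
```

View pics/s3c.png

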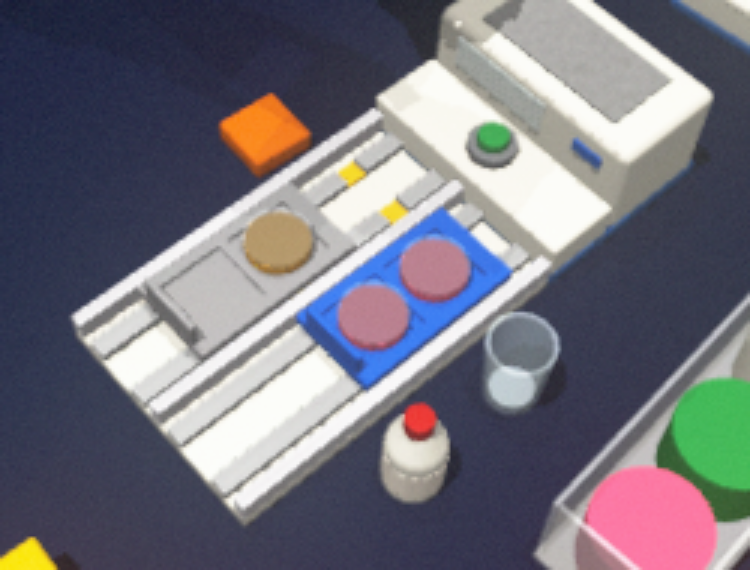

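The picture shows the blue tray home at (405,295) with both dishes seated, the button back up at (493,138), and the grey tray and bystanders where they were. The arm is clear, so I'm handing in.

```bash
python3 -c "
from station import manip
print(manip.sign_off())"
```

```text
the job is handed in; nothing more can be done
None
```

I pushed the blue tray home into its notches with both pink dishes still seated, then pressed the green start button fully down and released it; the job is handed in, but no verdict came back.

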